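# Hold a mitre gauge level over a disc sander's table slot

## Task

Pick the mitre gauge up off the bench by its balance point and carry it, level, over the table of the disc sander. Hold it about 5 cm above the table, level and with its bar straight above and in line with the table's slot, the balance point about midway along the slot and the protractor head over the end of the table nearest you (the robot), so that I can brush out the slot before it is dropped in: finish while still holding it there, do not put it down or let go. Do not touch the sander with anything, and leave the other things on the bench alone.

Things in the scene. Friction and masses are not known exactly. Their poses are not given: they have to be found in the camera images.
- gauge: Mitre gauge, 0.4-0.7 kg, on the bench: flat steel bar 300 x 16 x 9, at one end a cast head on top of it: half-round plate, black knob (top 48 above bar's underside), fence 120 wide, 45 high across the bar; 221 of bare bar in front of the fence. Origin: balance point, underside of bar, 36 in front of the fence's flat face, 185 from bare tip, 115 from head end. x from head to bare tip, y across, z up.
- tip (a point): Centre of the bare end of the gauge's bar (the end without the head), at the gauge's x = 185, z = 4.5 mm.
- sander: Fixed disc sander: grey base 260 x 310, upright 150 mm disc, white motor behind. Origin on the bench below the disc's face. x along disc and table slot, away from the robot (within 15 deg); y from disc to motor; z up. Aluminium table 240 along x, y -163 to -3, top 130 above the bench. Disc housing (radius 81, y 0 to 46) rises to 206, motor (y to 217) to 184. Knobs under the table reach x = +-138.
- slot (a point): Middle of the sander table's straight slot, on its centre line at the level of the table top, 130 mm above the bench, 80 mm in front of the disc's face. Axes as the sander's: the slot runs along x through the whole 240 mm table, 17.5 wide, 10 deep. The gauge's head belongs on the -x side, nearest the robot.
- sanding_block: Bystander: cork sanding block 115 x 62 x 34, origin at the centre of its underside.
- spray_can: Bystander: standing white spray can 65 across, 188 high, origin at the centre of its underside.
- bar_clamp: Bystander: F-clamp lying flat, steel bar 250 long along its x, two 84 mm jaws to its -y, wooden handle, 18 thick; origin at the middle of the bar, on the bench.

How it is judged (in metres and radians):
On the way:
1. the gauge is lifted clear of the bench, level, gripped at its balance point (height (world z) of gauge above 0.025 m and angle between gauge's own z axis and vertical below 0.12 rad and contact force between the fingers and gauge above 1.5 N and x of the grasp point in the frame of gauge between -0.02 and 0.02 m), for 0.2 s.
At the end, for the whole second after the job is handed in: Held still by the fingers alone, within 20 mm of the balance point; level and in line with the slot within 4 deg, head on robot's side; bar 25-85 mm above the table; balance point within 8 mm of the slot's centre line, 40 mm of its middle; bystanders moved under 15 mm, sander not touched (z of gauge in the frame of slot between 0.025 and 0.085 m and y of gauge in the frame of slot between -0.008 and 0.008 m and x of gauge in the frame of slot between -0.04 and 0.04 m and x of tip in the frame of slot above 0.1 m and angle between the x axis of gauge and the x axis of slot, either way round below 0.07 rad and angle between gauge's own z axis and vertical below 0.07 rad and linear speed of gauge below 0.02 m/s and angular speed of gauge below 0.1 rad/s and contact force between the fingers and gauge above 1.5 N and contact force between gauge and sander below 0.3 N and x of the grasp point in the frame of gauge between -0.02 and 0.02 m and distance of each of sanding_block, spray_can, bar_clamp from where it was at the start of the episode below 0.015 m); the arm keeps its last pose, push and grip.
It fails at once if the sander is touched by the gauge or the robot (contact force between sander and anything else above 2 N).
It fails at once if the lifted gauge is tipped by more than about 17 degrees (height (world z) of gauge above 0.025 m and angle between gauge's own z axis and vertical above 0.3 rad).
It fails at once if the sanding block is disturbed (distance of sanding_block from where it was at the start of the episode above 0.025 m).
It fails at once if the spray can is disturbed (distance of spray_can from where it was at the start of the episode above 0.025 m).
It fails at once if the bar clamp is disturbed (distance of bar_clamp from where it was at the start of the episode above 0.025 m).
It also fails if it takes over 40 s, if anything falls off the work surface, if the arm or the gripper's body presses on something with over 40 N, if the wrist force passes 120 N, or if a joint passes its speed limit or range.

## Robot

A 7-joint arm with a two-finger parallel gripper is mounted at the origin on the work surface. World frame = base frame: x ahead of the robot, y to its left, z up, the work surface at z = 0. Lengths are in mm, angles in degrees, forces in N, time in s.
With the tool pointing down it reaches from about 400 to 925 mm from the base axis. Payload 5.6 kg.
Tool frame: the origin (TCP) lies midway between the tips of the shut fingers; the grasp point (between the pads) lies 19 mm behind it; z points along the fingers, y is the line along which they close (so a half turn about z gives the same grasp; the last joint's range is limited). The gripper opens to 85 mm and grips with 20 to 120 N. Pads are 22 mm wide; open, the fingers measure 114 mm over their backs; the gripper's body (76 mm by 85 mm) begins 54 mm behind the grasp point. The pads swing forward as they close: fully open they stand 13 mm farther back than shut.
Start: joints at [-72.88, 26.786, -0.665, 91.828, 0.344, 61.387, -3.226], TCP at [217.91, 612.392, 231.29] pointing down, gripper open.
Joint ranges: [-144.91, 144.91], [-17.63, 115.5], [-89.93, 88.59], [15.96, 139.68], [-74.01, 254.01], [8.47, 105.57], [-167.45, 167.45]. Speed limits (degrees/s): [147.25, 147.25, 180, 180, 180, 180, 180].

## Interface

Orientations are given as a 3x3 rotation matrix whose columns are the frame's x, y, z axes.
In Python, from rig import state, optics, robot gives the robot as it stands.
- The arm moves only by the shell command python3 -m jog 'ROWS' [FORCE]. ROWS is JSON, a list of rows, each a list of 7 numbers: the closure, from 0 (fully open) to 1 (shut), then the shift along the tool's x, y, z in mm, then the turn, a rotation vector about the tool's x, y, z in degrees. In form: [[grip, x, y, z, ax, ay, az], ...]. A call has 1 to 20 rows; each row shifts and turns the commanded pose from where the row before left it, along the tool's axes as they then stand; what a row does not reach is not made up. A row lasts 1/12 s, in which the tool goes at most 41.7 mm and 7.16 degrees, less where a joint would pass 70% of its speed; a pose out of reach is approached as far as the arm can. A call with a gripper value outside its range is refused whole. The fingers move at their own pace and stop on an object; FORCE is the grip in N (left out, the last holds). Time passes only in rows, so rows that do not move let the fingers close. It gives the time, the measured TCP pose, the force, the opening and the grip force at its end, in the units of the state.
- state(): the state, without advancing time (a new reading comes with each control period).
- optics.camera(name): name is "side" or "top"; returns a dict with "img" (480x640x3 uint8, red, green, blue), "vertical_fov" (degrees; the focal length in pixels is half the picture's height over the tangent of half this angle, whatever the lens; pixels are square), "cx", "cy" (the principal point, pixels), "extrinsics" (4x4, takes a point from camera to world coordinates). Camera axes: x right, y up, looking along -z (the intrinsics and any distortion apply to the point x, -y, -z); pixel columns grow to the right and rows downward; lengths in mm; the calibration is good to about 2 mm. A picture is of the moment at which its call begins. There is no depth.
- robot.finish_job(): hands the job in; it is judged then, once.
The state is a dict: "time": time; "joint_pos": joint angles; "qvel": joint speeds; "effort": joint torques, N m; "eef_pos": TCP position; "orientation": TCP orientation; "force": force on the tool from outside, world axes, zero at the start; "ft_torque": the same for the moment, N m; "opening": finger opening in mm; "grasp_force": force on a finger pad.
Only numpy, scipy, OpenCV 4.12 (cv2) and the standard library are available. Lean on these libraries where they do the work, as an engineer would, in place of code of your own. Each camera call takes 0.05 s, during which the arm holds its last target. There are 200 camera calls.

## Working session

There is one attempt and no reset: what is moved stays moved. The work goes in short steps, Python scripts to look and compute and a shell command to move; the robot and the scene stay as the last step left them, time stands still between calls to the robot, and variables do not carry over. Pictures are saved under pics/ and viewed, at most 10 in all, crops included, and the job is handed in when it is done.

```bash
mkdir -p pics; python3 - <<'E'
from rig import state, optics, robot
import cv2,numpy as np
s=state();print(s['eef_pos'],np.round(s['orientation'],3),s['opening'],s['time'])
for n in('top','side'):
    c=optics.camera(n);cv2.imwrite(f'pics/{n}0.png',c['img'][:,:,::-1]);print({k:v for k,v in c.items() if k!='img'})
E
```

```text
[217.75946507 611.82087283 230.30760128] [[-0.942  0.335 -0.   ]
 [ 0.335  0.942 -0.002]
 [-0.    -0.002 -1.   ]] 85.4006899313062 0.0
{'vertical_fov': 48.788877294403235, 'cx': 320.24469931361796, 'cy': 237.44169140975677, 'extrinsics': array([[-1.54950722e-02,  9.98516406e-01, -5.22004798e-02,
         5.58511724e+02],
       [-9.99844934e-01, -1.59102766e-02, -7.54787670e-03,
        -1.40128106e+02],
       [-8.36720278e-03,  5.20754305e-02,  9.98608101e-01,
         1.12654450e+03],
       [ 0.00000000e+00,  0.00000000e+00,  0.00000000e+00,
         1.00000000e+00]])}
{'vertical_fov': 45.84290495778315, 'cx': 314.7566301830914, 'cy': 232.0490262548958, 'extrinsics': array([[ 8.98920773e-01,  2.35934034e-01, -3.69156574e-01,
         2.37932525e+02],
       [-4.37717104e-01,  4.47923528e-01, -7.79594927e-01,
        -9.72307265e+02],
       [-1.85790604e-02,  8.62380220e-01,  5.05920126e-01,
         6.74646310e+02],
       [ 0.00000000e+00,  0.00000000e+00,  0.00000000e+00,
         1.00000000e+00]])}
```

View pics/top0.png

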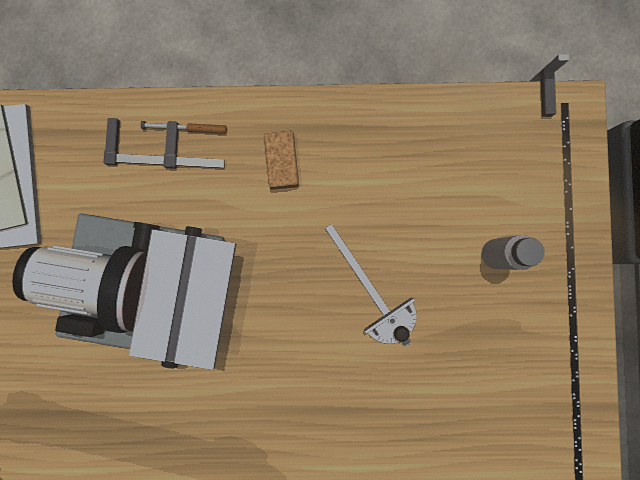

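View pics/side0.png

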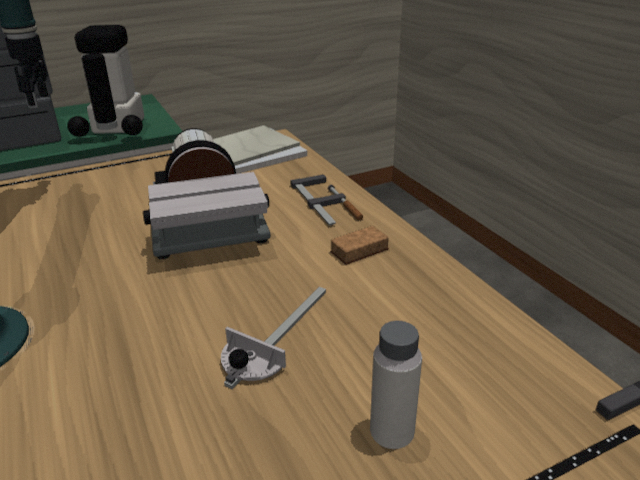

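The top view shows the gauge's bar running from its tip at (330,228) to the fence at about (388,315), with the knob at (402,334). The sander table is at about (130–235, 230–368), with its dark slot from (191,235) to (170,362). The can, block and clamp are well clear of both. The side view agrees.

```bash
cat > h.py <<'E'
import numpy as np,cv2
from rig import state, optics, robot
def ray(c,px):
    px=np.atleast_2d(np.asarray(px,float));f=240/np.tan(np.radians(c['vertical_fov']/2));E=c['extrinsics']
    d=np.c_[(px[:,0]-c['cx'])/f,-(px[:,1]-c['cy'])/f,-np.ones(len(px))]@E[:3,:3].T
    return E[:3,3],d
def onz(c,px,z):
    o,d=ray(c,px);return (o+d*((z-o[2])/d[:,2])[:,None])[:,:2]
def proj(c,P):
    f=240/np.tan(np.radians(c['vertical_fov']/2));E=c['extrinsics']
    q=(np.atleast_2d(P)-E[:3,3])@E[:3,:3];return np.c_[c['cx']+f*q[:,0]/-q[:,2],c['cy']-f*q[:,1]/-q[:,2]]
E
python3 - <<'E'
from h import *
c=optics.camera('top');im=c['img'];hsv=cv2.cvtColor(im,cv2.COLOR_RGB2HSV)
m=((hsv[...,1]<50)&(hsv[...,2]>110)).astype(np.uint8)
big=np.zeros_like(m);big[215:375,125:245]=m[215:375,125:245]
n,l,st,_=cv2.connectedComponentsWithStats(big)
for i in range(1,n):
    if st[i,4]>300:
        ct=max(cv2.findContours((l==i).astype(np.uint8),0,2)[0],key=cv2.contourArea)
        b=cv2.boxPoints(cv2.minAreaRect(ct));print('table part',st[i],b.round(1).tolist(),onz(c,b,130).round(1).tolist())
# slot: per-row dark run near slot line
P=[]
for v in range(245,355,5):
    u=191+(v-235)*(170-191)/127; r=im[v,int(u)-14:int(u)+15].astype(int).sum(1)/3
    t=(np.median(r[:6])+r.min())/2; k=np.where(r<t)[0]; P.append((int(u)-14+k.min()-.5,int(u)-14+k.max()+.5,v))
P=np.array(P);print(P[::4])
for k in(0,1):
    X=onz(c,P[:,[k,2]],130);q=np.polyfit(X[:,0],X[:,1],1);print('slot edge y=',q,np.degrees(np.arctan(q[0])))
# gauge bar
g=np.zeros_like(m);g[222:312,322:388]=m[222:312,322:388]
ys,xs=np.where(g);W=onz(c,np.c_[xs,ys],9)
vx,vy,x0,y0=cv2.fitLine(W.astype(np.float32),cv2.DIST_HUBER,0,.01,.01).ravel()
d=np.array([vx,vy]);d*=np.sign(d[0]);p=np.array([x0,y0]);s=(W-p)@d;tip=p+d*s.max()
print('bar',len(xs),np.degrees(np.arctan2(d[1],d[0])),'tip',tip,'bal',tip-185*d, 'perp sd',((W-p)@[-d[1],d[0]]).std())
print('knob z48',onz(c,[402,334],48))
o=tip-185*d;print('side px of bal,tip',proj(optics.camera('side'),[[*o,9],[*tip,9]]), 'top fence px',proj(c,[*(o-36*d),45]))
cv2.imwrite('pics/crop1.png',cv2.resize(im[210:380,120:430,::-1],None,fx=2.5,fy=2.5,interpolation=2))
E
```

```text
table part [ 125  230   62  132 4703] [[121.30000305175781, 353.70001220703125], [144.39999389648438, 225.10000610351562], [187.5, 232.8000030517578], [164.3000030517578, 361.5]] [[398.8, 242.9], [639.4, 199.9], [623.4, 118.3], [383.4, 162.2]]
table part [ 174  237   61  133 5102] [[173.3000030517578, 362.6000061035156], [195.6999969482422, 235.89999389648438], [235.0, 242.89999389648438], [212.60000610351562, 369.6000061035156]] [[380.9, 145.4], [617.2, 102.8], [602.9, 28.5], [367.1, 71.9]]
[[185.5 194.5 245. ]
 [181.5 190.5 265. ]
 [178.5 187.5 285. ]
 [174.5 183.5 305. ]
 [170.5 180.5 325. ]
 [167.5 176.5 345. ]]
slot edge y= [-1.82171714e-01  2.31929033e+02] -10.324452962143576
slot edge y= [-1.81333437e-01  2.14088587e+02] -10.277959111358962
bar 769 33.005398 tip [ 641.51078805 -148.2798989 ] bal [ 486.36622628 -249.0527413 ] perp sd 4.555412248433407
knob z48 [[ 417.06521524 -294.00226955]]
side px of bal,tip [[268.48995743 341.55833015]
 [322.03190259 287.24893003]] top fence px [[388.82819123 314.55739034]]
```

View pics/crop1.png

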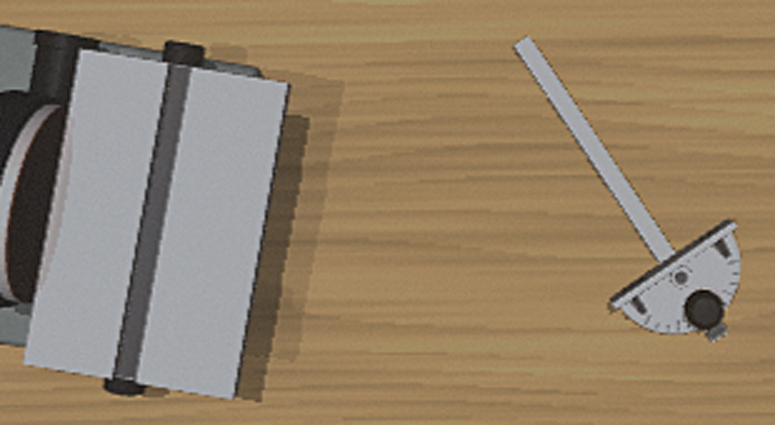

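```bash
python3 -m jog '[[0,0,0,-37,0,0,0],[0,0,0,-37,0,0,0],[0,0,0,-37,0,0,0],[0,-33.6,-18.1,0,0,0,0],[0,-33.6,-18.1,0,0,0,0],[0,-33.6,-18.1,0,0,0,0],[0,-33.6,-18.1,0,0,0,0],[0,-33.6,-18.1,0,0,0,0],[0,-33.6,-18.1,0,0,0,0],[0,-33.6,-18.1,0,0,0,0],[0,-33.6,-18.1,0,0,0,0],[0,-33.6,-18.1,0,0,0,0],[0,-33.6,-18.1,0,0,0,0],[0,-33.6,-18.1,0,0,0,0],[0,0,0,0,0,0,0]]'
python3 -m jog '[[0,-12.2,-37.3,0,0,0,0],[0,-12.2,-37.3,0,0,0,0],[0,-12.2,-37.3,0,0,0,0],[0,-12.2,-37.3,0,0,0,0],[0,-12.2,-37.3,0,0,0,0],[0,-12.2,-37.3,0,0,0,0],[0,-12.2,-37.3,0,0,0,0],[0,-12.2,-37.3,0,0,0,0],[0,-12.2,-37.3,0,0,0,0],[0,-12.2,-37.3,0,0,0,0],[0,-12.2,-37.3,0,0,0,0],[0,-12.2,-37.3,0,0,0,0],[0,-12.2,-37.3,0,0,0,0],[0,-12.2,-37.3,0,0,0,0],[0,0,0,0,0,0,0]]'
python3 -m jog '[[0,0,0,0,0,0,7.05],[0,0,0,0,0,0,7.05],[0,0,0,0,0,0,7.05],[0,0,0,0,0,0,7.05],[0,0,0,0,0,0,7.05],[0,0,0,0,0,0,7.05],[0,0,0,0,0,0,7.05],[0,0,0,0,0,0,7.05],[0,0,0,0,0,0,7.05],[0,0,0,0,0,0,7.05],[0,0,0,0,0,0,7.05],[0,0,0,0,0,0,7.05],[0,0,0,0,0,0,7.05],[0,0,0,0,0,0,7.05],[0,0,0,0,0,0,7.05],[0,0,0,0,0,0,7.05],[0,0,0,0,0,0,7.05],[0,0,0,0,0,0,7.05],[0,0,0,0,0,0,0]]'
cat >> h.py <<'E'
def goal(p,yaz):
    s=state();R=s['orientation'];t=np.array(p)-s['eef_pos']
    a=np.radians(yaz);y=np.array([np.cos(a),np.sin(a),0]);z=np.array([0,0,-1.]);G=np.c_[np.cross(y,z),y,z]
    print('t',s['time'],'pos',s['eef_pos'].round(1),'yaz',np.degrees(np.arctan2(R[1,1],R[0,1])).round(2),'tilt',R[:,2].round(4),'j',np.round(s['joint_pos'],1),'open',s['opening'],'F',np.round(s['force'],1),s['grasp_force'])
    print('tool shift',(R.T@t).round(1),'turn',np.degrees(cv2.Rodrigues(R.T@G)[0].ravel()).round(2))
E
python3 -c "
from h import *
goal([486.4,-249.1,1],-57)"
```

```text
time: 1.45
eef_pos: [505.1, 292.4, 342.4]
orientation: [[-0.938, 0.347, 0.003], [0.347, 0.938, -0.004], [-0.004, -0.003, -1.0]]
force: [-0.1, -1.3, -0.1]
opening: 85.2
grasp_force: 0.0
time: 2.7
eef_pos: [482.8, -256.7, 342.7]
orientation: [[-0.938, 0.346, -0.0], [0.346, 0.938, -0.005], [-0.002, -0.005, -1.0]]
force: [-0.3, -0.1, 0.4]
opening: 85.6
grasp_force: 0.0
time: 4.28
eef_pos: [485.2, -247.8, 342.1]
orientation: [[0.835, 0.55, -0.0], [0.55, -0.835, 0.0], [-0.0, -0.0, -1.0]]
force: [-0.4, -0.5, -0.2]
opening: 85.3
grasp_force: 0.0
t 4.2833 pos [ 485.2 -247.8  342.1] yaz -56.65 tilt [-5.e-04  1.e-04 -1.e+00] j [-21.   13.9  53.8 101.5 -11.9  70.6 -20.6] open 85.34666880996984 F [-0.4 -0.5 -0.2] 0.0
tool shift [  0.4   1.9 341.1] turn [-0.02  0.02  0.35]
```

```bash
python3 -m jog '[[0,0.4,1.9,35,0,0,0.35],[0,0,0,35,0,0,0],[0,0,0,35,0,0,0],[0,0,0,35,0,0,0],[0,0,0,35,0,0,0],[0,0,0,35,0,0,0],[0,0,0,35,0,0,0],[0,0,0,30,0,0,0],[0.4,0,0,0,0,0,0],[0.4,0,0,0,0,0,0],[0.4,0,0,0,0,0,0]]'
python3 - <<'E'
from h import *
goal([486.4,-249.1,1],-57)
a=optics.camera('top')['img'][190:370,280:460,::-1];b=optics.camera('side')['img'][230:410,180:360,::-1]
cv2.imwrite('pics/near.png',cv2.resize(np.hstack([a,b]),None,fx=2.2,fy=2.2,interpolation=2))
E
```

```text
time: 5.2
eef_pos: [487.5, -250.4, 68.8]
orientation: [[0.837, 0.548, 0.002], [0.548, -0.837, -0.001], [0.001, 0.002, -1.0]]
force: [0.6, -0.2, -0.5]
opening: 52.2
grasp_force: 0.0
t 5.2 pos [ 487.5 -250.4   68.8] yaz -56.78 tilt [ 1.8e-03 -9.0e-04 -1.0e+00] j [ -6.9  35.1  39.7 114.7 -33.5  41.8  -3.3] open 52.16027837535984 F [ 0.6 -0.2 -0.5] 0.0
tool shift [-0.2 -1.8 67.8] turn [ 0.1  -0.06  0.22]
```

View pics/near.png

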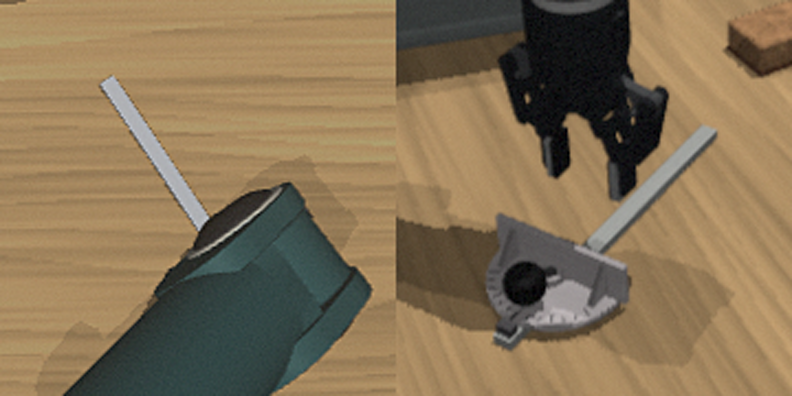

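The gripper straddles the bar just in front of the fence. In the side view the finger tips appear either side of the bar, so I'm descending and closing.

```bash
python3 -m jog '[[0.4,-0.2,-1.8,22,0,0,0.2],[0.4,0,0,22,0,0,0],[0.4,0,0,14,0,0,0],[0.4,0,0,7,0,0,0],[0.4,0,0,0,0,0,0],[0.4,0,0,0,0,0,0],[0.4,0,0,0,0,0,0]]' 60
python3 -m jog '[[1,0,0,0,0,0,0],[1,0,0,0,0,0,0],[1,0,0,0,0,0,0],[1,0,0,0,0,0,0],[1,0,0,0,0,0,0],[1,0,0,0,0,0,0],[1,0,0,0,0,0,0],[1,0,0,0,0,0,0],[1,0,0,0,0,0,0],[1,0,0,0,0,0,0]]' 80
```

```text
time: 5.88
eef_pos: [486.2, -248.9, 3.4]
orientation: [[0.839, 0.544, 0.002], [0.544, -0.839, -0.001], [0.001, 0.002, -1.0]]
force: [0.2, -0.1, -0.8]
opening: 51.0
grasp_force: 0.0
time: 6.72
eef_pos: [486.0, -248.6, 3.2]
orientation: [[0.839, 0.544, 0.001], [0.544, -0.839, -0.0], [0.001, 0.001, -1.0]]
force: [-0.8, 0.8, 6.8]
opening: 13.2
grasp_force: 78.2
```

```bash
python3 -m jog '[[1,0,0,-4,0,0,0],[1,0,0,-8,0,0,0],[1,0,0,-12,0,0,0],[1,0,0,-14,0,0,0],[1,0,0,-12,0,0,0],[1,0,0,0,0,0,0],[1,0,0,0,0,0,0],[1,0,0,0,0,0,0]]'
python3 - <<'E'
from h import *
goal([486.4,-249.1,1],-57)
a=optics.camera('top')['img'][190:370,280:460,::-1];b=optics.camera('side')['img'][230:410,180:360,::-1]
cv2.imwrite('pics/lift.png',cv2.resize(np.hstack([a,b]),None,fx=2.2,fy=2.2,interpolation=2))
E
```

```text
time: 7.38
eef_pos: [485.5, -247.9, 52.4]
orientation: [[0.839, 0.545, 0.0], [0.545, -0.839, 0.0], [0.0, -0.0, -1.0]]
force: [-0.5, 0.5, -4.8]
opening: 12.6
grasp_force: 78.7
t 7.3833 pos [ 485.5 -247.9   52.4] yaz -57.01 tilt [ 2.e-04  4.e-04 -1.e+00] j [ -6.1  36.4  38.5 115.2 -35.   40.2  -2.4] open 12.573886248262266 F [-0.5  0.5 -4.8] 78.73785495758057
tool shift [ 0.1  1.6 51.4] turn [-0.01 -0.02 -0.01]
```

View pics/lift.png

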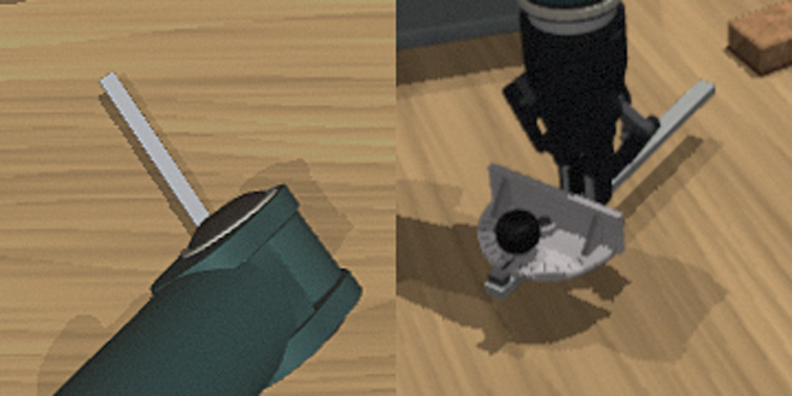

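```bash
python3 -m jog '[[1,0,0,-6,0,0,0],[1,0,0,-12,0,0,2],[1,0,0,-14,0,0,4],[1,0,0,-14,0,0,4],[1,0,0,-14,0,0,4],[1,0,0,-14,0,0,4],[1,0,0,-14,0,0,4],[1,0,0,-14,0,0,4],[1,0,0,-14,0,0,4],[1,0,0,-12,0,0,4],[1,0,0,-6,0,0,4],[1,0,0,-2,0,0,3.3],[1,0,0,0,0,0,2],[1,0,0,0,0,0,0],[1,0,0,0,0,0,0],[1,0,0,0,0,0,0]]' 110
cat > meas.py <<'E'
from h import *
goal([501.2,132.2,188],-100.3)
t=optics.camera('top');s=optics.camera('side')
a,b=t['img'],s['img'];S=state();P=S['eef_pos']
E=P+np.array([np.cos(np.radians(-10.3)),np.sin(np.radians(-10.3)),0])*185-[0,0,-1]
print('pred tip px',proj(t,E),proj(s,E))
E
python3 - <<'E'
from meas import *
(u,v),(p,q)=proj(t,E)[0].astype(int),proj(s,E)[0].astype(int)
cv2.imwrite('pics/tip.png',cv2.resize(np.hstack([a[v-60:v+100,u-60:u+100],b[q-60:q+100,p-110:p+50]])[:,:,::-1],None,fx=2.5,fy=2.5,interpolation=2));print(u-60,v-60,p-110,q-60)
E
```

```text
time: 8.82
eef_pos: [485.2, -248.2, 188.1]
orientation: [[0.984, -0.179, -0.0], [-0.179, -0.984, 0.0], [-0.001, -0.0, -1.0]]
force: [-0.0, 0.1, -4.1]
opening: 11.9
grasp_force: 109.5
t 8.8167 pos [ 485.2 -248.2  188.1] yaz -100.29 tilt [-5.e-04  3.e-04 -1.e+00] j [-22.3  29.8  60.7 111.7 -31.1  56.9 -47.2] open 11.910255793466407 F [-0.   0.1 -4.1] 109.52247583132703
tool shift [-5.220e+01 -3.771e+02  2.000e-01] turn [-0.01  0.03  0.01]
pred tip px [[403.1616472  202.52560255]] [[370.47834403 236.78541997]]
343 142 260 176
```

View pics/tip.png

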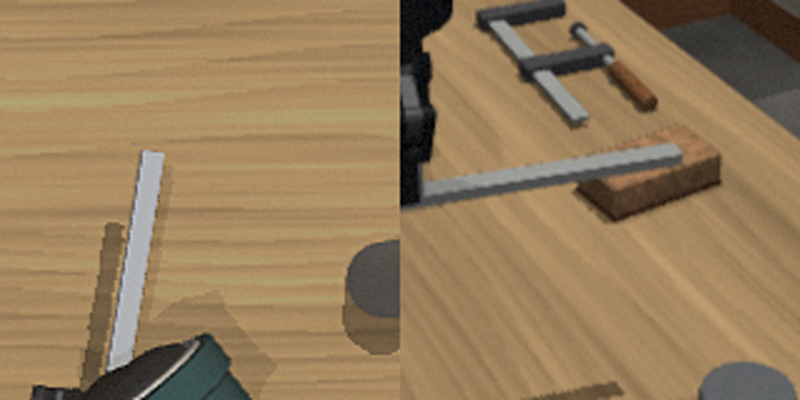

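The bar is level: its tip is within about 2 px of prediction in both views, at (404,202) in the top view and (372,238) in the side view. I'm carrying it over the slot.

```bash
python3 -m jog '[[1,-1,-7.3,0,0,0,0],[1,-2,-14.5,0,0,0,0],[1,-3,-21.7,0,0,0,0],[1,-3.6,-26,0,0,0,0],[1,-3.6,-26,0,0,0,0],[1,-3.6,-26,0,0,0,0],[1,-3.6,-26,0,0,0,0],[1,-3.6,-26,0,0,0,0],[1,-3.6,-26,0,0,0,0],[1,-3.6,-26,0,0,0,0],[1,-3.6,-26,0,0,0,0],[1,-3.6,-26,0,0,0,0],[1,-3.6,-26,0,0,0,0],[1,-3.6,-26,0,0,0,0],[1,-3,-21.7,0,0,0,0],[1,-2,-14.5,0,0,0,0],[1,-1,-8,0,0,0,0],[1,0,0,0,0,0,0],[1,0,0,0,0,0,0],[1,0,0,0,0,0,0]]'
python3 - <<'E'
from meas import *
cv2.imwrite('pics/over.png',cv2.resize(np.hstack([a[190:390,90:290],b[110:310,100:300]])[:,:,::-1],None,fx=2,fy=2,interpolation=2))
E
```

```text
time: 10.58
eef_pos: [501.7, 126.9, 188.4]
orientation: [[0.983, -0.182, 0.0], [-0.182, -0.983, -0.001], [0.0, 0.0, -1.0]]
force: [0.2, -0.7, -3.9]
opening: 11.8
grasp_force: 109.5
t 10.5833 pos [501.7 126.9 188.4] yaz -100.47 tilt [ 1.e-04 -5.e-04 -1.e+00] j [-68.   28.4  65.1 115.4 -31.3  56.  -87.6] open 11.76627604927458 F [ 0.2 -0.7 -3.9] 109.50999718566891
tool shift [-1.5 -5.2  0.4] turn [ 0.03 -0.01 -0.17]
pred tip px [[192.37173187 196.75595291]] [[288.74368033 156.90241404]]
```

View pics/over.png

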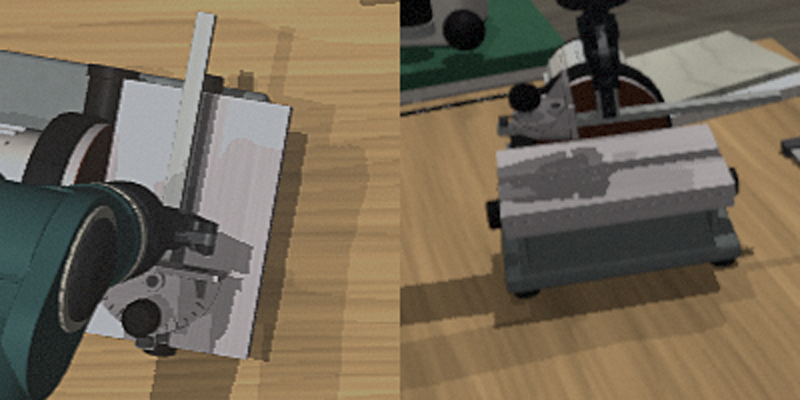

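The gauge is over the table with its head toward the robot. In the top view the bar lies beside the slot, apparently shifted by parallax and still about 5 mm short. I'll make the final correction and measure.

```bash
python3 -m jog '[[1,-0.5,-2,0,0,0,0],[1,-1,-3.2,0,0,0,-0.2],[1,0,0,0,0,0,0],[1,0,0,0,0,0,0],[1,0,0,0,0,0,0],[1,0,0,0,0,0,0]]'
python3 - <<'E'
from meas import *
hsv=cv2.cvtColor(a,cv2.COLOR_RGB2HSV);u,v=proj(t,E)[0]
# bar beyond the table end (over dark/wood) : bright grey pixels near the tip
m=np.zeros(a.shape[:2],bool);v0=int(v)-8;m[v0:v0+40,int(u)-14:int(u)+14]=True
m&=(hsv[...,1]<45)&(hsv[...,2]>120)
ys,xs=np.where(m);k=ys<v+28;print('tip row',ys.min())
R=np.array([[xs[ys==r].mean(),r,(ys==r).sum()] for r in np.unique(ys)]);print(R[::4].round(1).tolist())
G=R[2:26];W=onz(t,G[:,:2],194.5);q=np.polyfit(W[:,0],W[:,1],1)
print('bar line',q,np.degrees(np.arctan(q[0])),'y err tip,mid',[np.polyval(q,x)-(223-.1818*x) for x in(670,501)],'tip',onz(t,[R[1,:2]],194.5))
cv2.imwrite('pics/fin.png',cv2.resize(a[185:265,150:230,::-1],None,fx=6,fy=6,interpolation=2))
E
```

```text
time: 11.18
eef_pos: [501.2, 133.9, 188.3]
orientation: [[0.984, -0.176, 0.0], [-0.176, -0.984, -0.0], [0.0, 0.0, -1.0]]
force: [0.1, -0.5, -4.3]
opening: 11.5
grasp_force: 109.5
t 11.1833 pos [501.2 133.9 188.3] yaz -100.14 tilt [ 1.e-04 -1.e-04 -1.e+00] j [-68.6  28.5  64.9 115.3 -31.4  56.1 -88. ] open 11.532432272026442 F [ 0.1 -0.5 -4.3] 109.51776996545959
tool shift [0.3 1.7 0.3] turn [ 0.   -0.    0.16]
pred tip px [[188.52971863 197.1585387 ]] [[287.23651212 155.92778346]]
tip row 196
[[185.0, 196.0, 3.0], [187.5, 200.0, 8.0], [187.0, 204.0, 9.0], [186.0, 208.0, 9.0], [185.0, 212.0, 9.0], [184.5, 216.0, 8.0], [184.0, 220.0, 9.0], [183.0, 224.0, 9.0], [182.5, 228.0, 8.0]]
bar line [-1.81723517e-01  2.24502578e+02] -10.299596024828196 y err tip,mid [np.float64(1.5538215307737744), np.float64(1.5408958228734377)] tip [[682.82119202 100.44045547]]
```

View pics/fin.png

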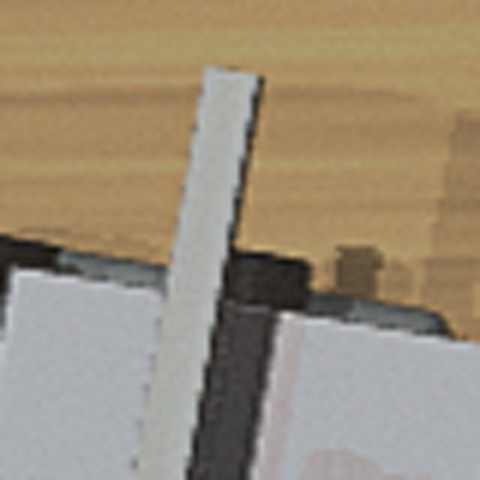

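```bash
python3 -m jog '[[1,0,1.5,0,0,0,0],[1,0,0,0,0,0,0],[1,0,0,0,0,0,0],[1,0,0,0,0,0,0],[1,0,0,0,0,0,0],[1,0,0,0,0,0,0],[1,0,0,0,0,0,0],[1,0,0,0,0,0,0],[1,0,0,0,0,0,0],[1,0,0,0,0,0,0]]'
python3 -c "
from meas import *
hsv=cv2.cvtColor(b,cv2.COLOR_RGB2HSV);u,v=proj(s,E)[0].astype(int)
cv2.imwrite('pics/lvl.png',cv2.resize(b[v-50:v+50,u-110:u+40,::-1],None,fx=5,fy=5,interpolation=2));print(u-110,v-50)"
```

```text
time: 12.12
eef_pos: [500.9, 132.5, 188.3]
orientation: [[0.984, -0.176, 0.0], [-0.176, -0.984, -0.0], [0.0, 0.0, -1.0]]
force: [0.8, -0.1, -5.1]
opening: 11.4
grasp_force: 109.5
t 12.1167 pos [500.9 132.5 188.3] yaz -100.14 tilt [ 0. -0. -1.] j [-68.5  28.4  64.9 115.4 -31.4  56.  -87.8] open 11.380335916474868 F [ 0.8 -0.1 -5.1] 109.51674229087075
tool shift [0.3 0.2 0.3] turn [ 0.   -0.    0.16]
pred tip px [[189.30532151 197.298636  ]] [[287.37503378 156.1748936 ]]
177 106
```

View pics/lvl.png

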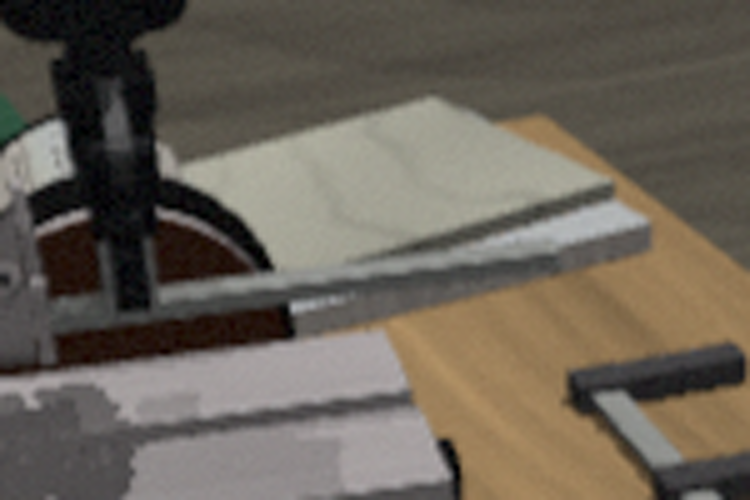

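The bar is level: its tip is at about (289,157) in the side view, against a prediction of (287,156). It is centred over the slot and held firmly, so I'm handing in.

```bash
python3 -c "
from rig import robot;print(robot.finish_job())"
```

```text
the job is handed in; nothing more can be done
None
```

The mitre gauge is held level about 55 mm above the sander table, in line with the slot (within about 1 mm and 1° by my measurements) with its head toward the robot; the job is handed in, but the judge's result was not shown.

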